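# Build the demo sample on the scanner turntable

### The arm

A 6-joint arm with a two-finger parallel gripper is mounted at the origin on the work surface. World frame = base frame: x ahead of the robot, y to its left, z up, the work surface at z = 0. Lengths are in m, angles in rad, forces in N, time in s.
With the tool pointing down it reaches from about 0.35 to 0.775 m from the base axis. Payload 5.5 kg.
Tool frame: the origin (TCP) lies at the very end of the fingers, on their centre line; the grasp point (between the pads) lies 19 mm behind it; z points along the fingers, y is the line along which they close (so a half turn about z gives the same grasp; the last joint's range is limited). The gripper opens to 85 mm and grips with 20 to 120 N. Pads are 22 mm wide; open, the fingers measure 114 mm over their backs; the gripper's body (76 mm by 85 mm) begins 54 mm behind the grasp point. The pads swing forward as they close: fully open they stand 13 mm farther back than shut.
Start: joints at [-1.39, 0.313, 0.046, 1.304, 0, 1.431], TCP at [0.181, -0.546, 0.231] pointing down, gripper open.
Joint ranges: [-2.76, 2.76], [-0.86, 1.69], [-1.03, 1.26], [-2.2, 2.34], [-1.47, 1.5], [-3.14, 3.14]. Speed limits (rad/s): [2.57, 2.57, 3.14, 3.14, 3.14, 3.14].

### API

Orientations are given as a unit quaternion [w, x, y, z].
In Python, from workcell import get_state, read_camera, calibration, hand_in gives the robot as it stands.
- The arm moves only by the tool drive_tool, never from a script. Its argument "deltas" is a list that holds one entry, the list of rows, each a list of 7 numbers: the closure in counts, from 0 (fully open) to 255 (shut), then the shift along the tool's x, y, z in m, then the turn, a rotation vector about the tool's x, y, z in degrees. A call has 1 to 12 rows; each row is the pose to reach, as a shift and turn from the pose commanded when the call began, along the tool's axes at that moment; what a row does not reach only later rows make up. A row lasts 1/8 s, in which the tool goes at most 62.5 mm and 10.7 degrees, less where a joint would pass 70% of its speed; a pose out of reach is approached as far as the arm can. A call with a gripper value outside its range is refused whole. The fingers move at their own pace and stop on an object; "newtons" is the grip in N (left out, the last holds). Time passes only in rows, so rows that repeat a pose let the fingers close. It gives the time, the measured TCP pose, the force, the opening and the grip force at its end, in the units of the state.
- get_state(): the state, without advancing time (a new reading comes with each control period).
- read_camera(name): name is "side" or "top" or "wrist"; returns (picture, depth): 400x640x3 uint8, red, green, blue; 400x640 float32, m along the optical axis (not along the pixel's ray), 0 where there is no reading.
- calibration(name): a dict with "mtx" (3x3 intrinsics, pixels), "world_from_camera" (4x4, takes a point from camera to world coordinates). Camera axes: x right, y up, looking along -z (the intrinsics and any distortion apply to the point x, -y, -z); pixel columns grow to the right and rows downward; lengths in m; the calibration is good to about 2 mm. A picture is of the moment at which its call begins: read the wrist's pose just before it. calibration takes no time and is no camera call; for the wrist camera it gives the pose at the moment of the call.
- hand_in(): hands the job in; it is judged then, once.
The state is a dict: "clock": time; "joint_pos": joint angles; "qvel": joint speeds; "tau": joint torques, N m; "tcp_pos": TCP position; "orientation": TCP orientation; "wrist_force": force on the tool from outside, world axes, zero at the start; "ft_torque": the same for the moment, N m; "finger_gap": finger opening in m; "grip_force": force on a finger pad.
Only numpy, scipy, OpenCV 4.12 (cv2) and the standard library are available. Lean on these libraries where they do the work, as an engineer would, in place of code of your own. Each camera call takes 0.05 s, during which the arm holds its last target. There are 200 camera calls.

### The job

Build up the sample for the next scan in the middle of the turntable, one piece at a time from the bottom: first the pedestal on its foot, then the square plate on it with the boss up, then the bearing ring over the boss, down flat on the plate, and last the impeller wheel, nose up, on top of the ring. Centre each piece on the one below and let go of it before you fetch the next; at the end the whole stack stands still by itself. Leave the hand scanner, the spray can and the tablet where they are.

Things in the scene. Friction and masses are not known exactly. Their poses are not given: they have to be found in the camera images.
- turntable: Scanner turntable, fixed to the table; it does not turn. Black disc 200 mm across with a bright metal rim and a pale printed circle 120 mm across around its middle; its flat top is 30 mm above the table. Origin: centre of its underside, on the table; z up. The whole stack goes on the middle of its top.
- pedestal: Grey plastic pedestal, loose, standing upright, about 0.35 kg: a round foot 110 mm across and 12 mm high, with a plain round column 56 mm across rising from it to the flat top at 64 mm. Grip it by the column. Origin: centre of its underside; z up its axis.
- plate: Square aluminium mounting plate, loose, lying flat, about 0.3 kg: 90 x 90 mm, 10 mm thick, with a round solid boss 36 mm across in the middle rising to 40 mm above the underside (top edge bevelled 3 mm). Grip it by the boss. Origin: centre of its underside; z up along the boss; x and y along its edges.
- bearing_ring: Plain steel bearing ring, loose, lying flat, about 0.4 kg: outside 66 mm across, bore 50 mm, wall 8 mm, 36 mm high, open at both ends, same both ways up. It fits round the plate's boss with 7 mm of play all round, and its top then stands 6 mm above the boss. Origin: centre of its underside; z up its axis.
- impeller: Aluminium compressor impeller, loose, standing nose up, about 0.2 kg: flat round back 66 mm across, curved body with nine thin blades up to 21 mm high, then a smooth round nose 26 mm across from 20 mm to 46 mm above the underside, rounded off at 52 mm. Grip it by the nose, above the blades. Origin: centre of its flat back (the underside); z up along the nose.
- scanner: Bystander: grey hand scanner with a dark band, loose, lying flat, 60 x 150 x 40 mm (x, y, z), with two lenses on its -x face. Origin: centre of its underside.
- spray_can: Bystander: white and blue spray can, loose, upright, 52 mm across, 155 mm high. Origin: centre of its underside.
- tablet: Bystander: black tablet, loose, lying flat, screen up, 120 x 190 x 16 mm (x, y, z). Origin: centre of its underside.
There are look-alikes about, which are no part of the job. Of the things that look like the pedestal, the middle-sized one is meant. Leave any green look-alike of the plate alone.

How it is judged:
By the outcome, as a careful person would: the job done as asked, in the order asked, and still so for the second after the job is handed in, with the robot touching nothing.
It also fails if it takes over 120 s, if anything falls off the work surface, if the arm or the gripper's body presses on something with over 40 N, if the wrist force passes 120 N, or if a joint passes its speed limit or range.

## Working session

There is one attempt and no reset: what is moved stays moved. The work goes in short steps, Python scripts to look and compute and a tool call to move; the robot and the scene stay as the last step left them, time stands still between calls to the robot, and variables do not carry over. Pictures are saved under pics/ and viewed, at most 14 in all, crops included, and the job is handed in when it is done.

Besides the shell and the picture viewer there is one more tool, called after "Emit:" by a JSON object that holds its "op" and its "data", one argument or row to a line. drive_tool: Moves the arm, as the interface text tells. Its arguments: {"type":"object","properties":{"deltas":{"type":"array","items":{"type":"array","items":{"type":"array","items":{"type":"number"}}}},"newtons":{"type":"number"}},"required":["deltas"]}

```bash
ls; mkdir -p pics
cat > h.py <<'E'
import numpy as np, cv2
from workcell import get_state, read_camera, calibration, hand_in
def snap(name,fn):
    c=calibration(name); rgb,d=read_camera(name)
    cv2.imwrite(f'pics/{fn}.png',rgb[...,::-1]); np.savez(f'pics/{fn}.npz',d=d,rgb=rgb,**{k:np.array(v) for k,v in c.items()})
    return rgb,d,c
def cloud(fn):
    f=np.load(f'pics/{fn}.npz'); d=f['d']; K=f['mtx']; T=f['world_from_camera']
    v,u=np.mgrid[:d.shape[0],:d.shape[1]]
    p=np.stack([(u-K[0,2])/K[0,0]*d,-(v-K[1,2])/K[1,1]*d,-d],-1)
    return p@T[:3,:3].T+T[:3,3], d>0, f['rgb']
E
python3 - <<'E'
from h import *
for n in ('top','side'):
    r,d,c=snap(n,n+'1'); print(n,{k:np.round(v,4).tolist() for k,v in c.items()},(d>0).mean())
s=get_state(); print(s)
E
```

```text
pics
top {'mtx': [[468.3429, 0.0, 322.0643], [0.0, 468.3429, 201.8157], [0.0, 0.0, 1.0]], 'world_from_camera': [[0.0196, 0.9973, -0.0701, 0.5135], [-0.9998, 0.0195, -0.0031, 0.014], [-0.0017, 0.0701, 0.9975, 1.2625], [0.0, 0.0, 0.0, 1.0]]} 0.9959453125
side {'mtx': [[388.3965, 0.0, 326.6529], [0.0, 388.3965, 195.8565], [0.0, 0.0, 1.0]], 'world_from_camera': [[0.952, 0.2029, -0.2292, 0.3534], [-0.3054, 0.5777, -0.757, -0.8091], [-0.0211, 0.7906, 0.6119, 0.7116], [0.0, 0.0, 0.0, 1.0]]} 0.99598046875
{'clock': 0.1, 'joint_pos': array([-1.38957848e+00,  3.13930698e-01,  4.50730419e-02,  1.30358081e+00,
        1.32609842e-05,  1.43120245e+00]), 'qvel': array([ 2.88732060e-04, -1.93140622e-04,  3.44751992e-04, -7.09059567e-04,
        1.87599283e-03, -3.41438862e-05]), 'tau': array([ 2.41704096e-03, -4.81726778e+01,  2.99242920e+01,  1.27782114e-02,
       -1.29109180e-04,  5.52516806e-07]), 'tcp_pos': array([ 0.18123384, -0.54521134,  0.23048697]), 'orientation': array([-8.21029903e-04,  9.87162209e-01,  1.59718811e-01, -1.04578037e-05]), 'wrist_force': array([-0.14503523,  0.56398752,  0.25773848]), 'ft_torque': array([ 0.00221438, -0.03085543,  0.00473317]), 'grip_force': 0.0, 'finger_gap': 0.08566514748664569}
```

View pics/top1.png

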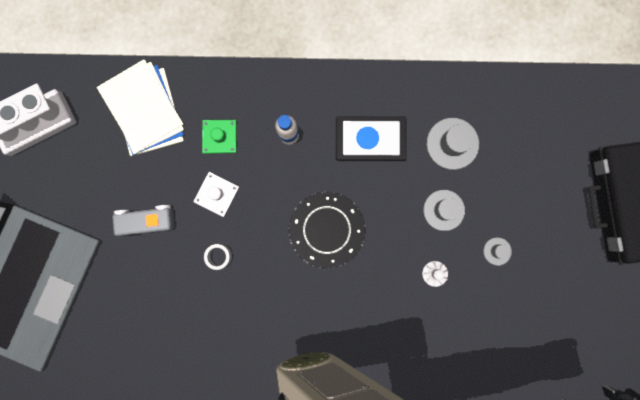

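View pics/side1.png

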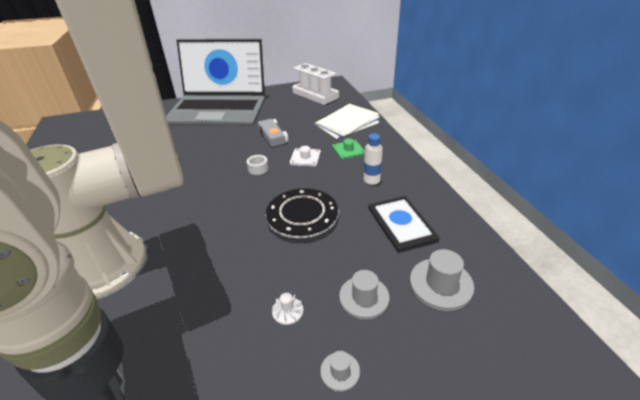

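The top view shows the turntable at (327,230), the middle-sized pedestal at (445,210) between the large one (453,143) and the small one (497,251), and the impeller at (435,273). The white plate is at (216,194) with the green look-alike at (219,136), and the ring is at (217,257). The side view agrees.

```bash
cat >> h.py <<'E'
def seg(fn,uv,r,z0,z1):
    P,ok,rgb=cloud(fn); v,u=np.mgrid[:P.shape[0],:P.shape[1]]
    m=ok&(np.hypot(u-uv[0],v-uv[1])<r)&(P[...,2]>z0)&(P[...,2]<z1)
    return P[m]
def rep(lbl,p):
    if len(p)<5: print(lbl,len(p)); return
    c,r=cv2.minEnclosingCircle(p[:,:2].astype(np.float32))
    print(lbl,len(p),'mec',np.round(c,4),'R',round(r,4),'mean',np.round(p.mean(0),4),'box', np.round((p[:,:2].max(0)+p[:,:2].min(0))/2,4),'z med',round(float(np.median(p[:,2])),4))
E
python3 - <<'E'
from h import *
f='top1'
rep('table',seg(f,(327,300),20,-.02,.02))
rep('tt',seg(f,(327,230),45,.022,.04))
rep('ped top',seg(f,(448,208),26,.054,.075))
rep('ped foot',seg(f,(445,210),26,.006,.02))
rep('plate',seg(f,(216,194),30,.004,.02))
rep('boss',seg(f,(216,194),30,.032,.05))
p=seg(f,(216,194),30,.004,.02); print(cv2.minAreaRect(p[:,:2].astype(np.float32)))
rep('ring',seg(f,(217,257),20,.028,.045))
rep('imp back',seg(f,(435,273),20,.004,.03))
rep('imp nose',seg(f,(435,273),20,.04,.06))
rep('big top',seg(f,(456,138),40,.06,.2)); rep('small top',seg(f,(499,251),20,.03,.2))
E
```

```text
table 1242 mec [ 0.3404 -0.0004] R 0.0531 mean [ 0.3407 -0.0004  0.0012] box [ 3.407e-01 -3.000e-04] z med 0.0012
tt 4513 mec [0.5289 0.0035] R 0.1005 mean [0.5284 0.0035 0.0314] box [0.5283 0.0036] z med 0.0314
ped top 388 mec [ 0.587  -0.3083] R 0.0284 mean [ 0.5868 -0.3074  0.0651] box [ 0.587  -0.3086] z med 0.0652
ped foot 893 mec [ 0.586  -0.3122] R 0.0696 mean [ 0.5857 -0.3032  0.0132] box [ 0.5839 -0.3111] z med 0.0133
plate 1243 mec [0.6174 0.3045] R 0.0814 mean [0.6169 0.3016 0.0102] box [0.6179 0.3036] z med 0.0106
boss 153 mec [0.619  0.3024] R 0.0183 mean [0.6182 0.3012 0.0404] box [0.6186 0.3025] z med 0.0407
((0.6169723272323608, 0.3039582371711731), (0.15692411363124847, 0.15598918497562408), 4.3395771980285645)
ring 236 mec [0.4528 0.2891] R 0.0334 mean [0.4527 0.289  0.0367] box [0.4529 0.2881] z med 0.037
imp back 474 mec [ 0.4176 -0.286 ] R 0.0524 mean [ 0.4203 -0.2842  0.0108] box [ 0.4178 -0.2862] z med 0.0089
imp nose 85 mec [ 0.4178 -0.2859] R 0.0134 mean [ 0.4179 -0.285   0.0498] box [ 0.4173 -0.2855] z med 0.0501
big top 670 mec [ 0.7664 -0.3312] R 0.0367 mean [ 0.7652 -0.3285  0.082 ] box [ 0.7672 -0.3312] z med 0.0829
small top 188 mec [ 0.4806 -0.4509] R 0.0198 mean [ 0.4807 -0.4497  0.0428] box [ 0.4807 -0.4518] z med 0.0432
```

```bash
cat >> h.py <<'E'
from scipy.spatial.transform import Rotation as R
def goto(*targets):
    "targets: (x,y,z,yaw_deg of tool x, tool down)"
    s=get_state(); q=s['orientation']; r=R.from_quat([q[1],q[2],q[3],q[0]])
    for x,y,z,yaw in targets:
        t=r.inv().apply(np.array([x,y,z])-s['tcp_pos'])
        w=(r.inv()*R.from_euler('z',yaw,degrees=True)*R.from_euler('x',180,degrees=True)).as_rotvec(degrees=True)
        print('d',np.round(t,4).tolist(),np.round(w,1).tolist())
    print('t',s['clock'],'tcp',np.round(s['tcp_pos'],4),'gap',round(s['finger_gap'],4),'F',np.round(s['wrist_force'],1),'grip',s['grip_force'],'q',np.round(s['joint_pos'],2))
E
python3 -c "
from h import *
goto((.587,-.308,.17,90))"
```

```text
d [0.4599, -0.0971, 0.0608] [-0.1, -0.1, -71.6]
t 0.1 tcp [ 0.1812 -0.5452  0.2305] gap 0.0857 F [-0.1  0.6  0.3] grip 0.0 q [-1.39  0.31  0.05  1.3   0.    1.43]
```

Emit:
{"op": "drive_tool", "data": {
  "deltas": [
    [[0, 0.06, -0.013, 0.008, 0, 0, -9], [0, 0.12, -0.025, 0.016, 0, 0, -18], [0, 0.18, -0.038, 0.024, 0, 0, -27], [0, 0.24, -0.05, 0.032, 0, 0, -36], [0, 0.3, -0.063, 0.04, 0, 0, -45], [0, 0.36, -0.076, 0.048, 0, 0, -54], [0, 0.42, -0.089, 0.056, 0, 0, -63], [0, 0.46, -0.097, 0.061, 0, 0, -71.6], [0, 0.46, -0.097, 0.061, 0, 0, -71.6], [0, 0.46, -0.097, 0.061, 0, 0, -71.6], [0, 0.46, -0.097, 0.061, 0, 0, -71.6]]
  ]
}}

```text
clock: 1.48
tcp_pos: [0.5863, -0.3095, 0.1705]
orientation: [-0.0, 0.708, 0.706, -0.0]
wrist_force: [-0.6, -0.3, 0.0]
finger_gap: 0.0855
grip_force: 0.0
```

```bash
python3 -c "
from h import *
goto((.587,-.308,.027,90))
snap('wrist','w1')
r=lambda u,v:0
P,ok,_=cloud('w1'); m=ok&(P[...,2]>.055)&(P[...,2]<.075)&(np.hypot(P[...,0]-.587,P[...,1]+.308)<.045); rep('top',P[m]); 
m=ok&(P[...,2]>.006)&(P[...,2]<.02)&(np.hypot(P[...,0]-.587,P[...,1]+.308)<.07); rep('foot',P[m])"
```

```text
d [0.0015, 0.0008, 0.1435] [-0.0, 0.0, -0.1]
t 1.475 tcp [ 0.5863 -0.3095  0.1705] gap 0.0855 F [-0.6 -0.3  0. ] grip 0.0 q [-0.61  0.51  0.19  1.25 -0.    0.97]
top 2632 mec [ 0.5843 -0.3099] R 0.028 mean [ 0.5844 -0.3084  0.0635] box [ 0.5846 -0.3098] z med 0.0636
foot 4260 mec [ 0.5845 -0.3098] R 0.055 mean [ 0.5847 -0.2975  0.0117] box [ 0.5844 -0.3098] z med 0.0117
```

View pics/w1.png

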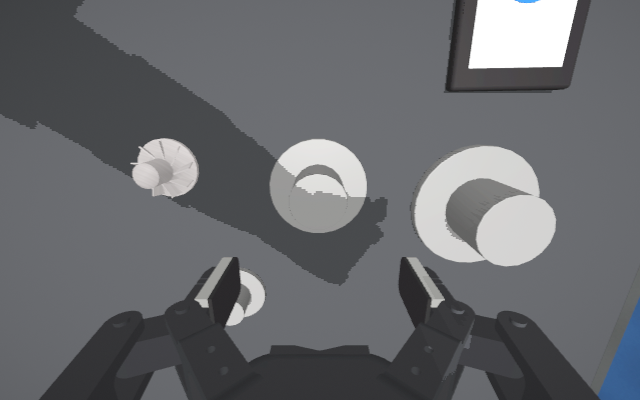

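The wrist view shows the pedestal at (318,190) centred between the fingers, with the impeller at (163,170). The wrist camera puts the pedestal axis at (0.5845, -0.3098), so I'll use that.

Emit:
{"op": "drive_tool", "data": {
  "deltas": [
    [[0, -0.0003, -0.0018, 0.05, 0, 0, 0], [0, -0.0003, -0.0018, 0.1, 0, 0, 0], [0, -0.0003, -0.0018, 0.13, 0, 0, 0], [0, -0.0003, -0.0018, 0.1435, 0, 0, 0], [0, -0.0003, -0.0018, 0.1435, 0, 0, 0], [255, -0.0003, -0.0018, 0.1435, 0, 0, 0], [255, -0.0003, -0.0018, 0.1435, 0, 0, 0], [255, -0.0003, -0.0018, 0.1435, 0, 0, 0], [255, -0.0003, -0.0018, 0.1435, 0, 0, 0], [255, -0.0003, -0.0018, 0.1435, 0, 0, 0], [255, -0.0003, -0.0018, 0.1435, 0, 0, 0], [255, -0.0003, -0.0018, 0.1435, 0, 0, 0]]
  ],
  "newtons": 60
}}

```text
clock: 3.02
tcp_pos: [0.5865, -0.3099, 0.0291]
orientation: [0.002, 0.707, 0.707, -0.0]
wrist_force: [-0.8, 0.2, 6.4]
finger_gap: 0.0546
grip_force: 64.6
```

```bash
python3 -c "
from h import *
goto((.585,-.308,.15,90),(.5287,.0035,.15,90))
"
```

```text
d [0.0016, -0.0012, -0.1209] [0.1, 0.2, -0.0]
d [0.3131, -0.0576, -0.1219] [0.1, 0.2, -0.0]
t 3.025 tcp [ 0.5865 -0.3099  0.0291] gap 0.0546 F [-0.8  0.2  6.4] grip 64.55767393112183 q [-0.61  0.6  -0.02  0.95 -0.    0.96]
```

Emit:
{"op": "drive_tool", "data": {
  "deltas": [
    [[255, 0, 0, -0.02, 0, 0, 0], [255, 0, 0, -0.06, 0, 0, 0], [255, 0, 0, -0.12, 0, 0, 0], [255, 0.06, -0.011, -0.122, 0, 0, 0], [255, 0.12, -0.022, -0.122, 0, 0, 0], [255, 0.18, -0.033, -0.122, 0, 0, 0], [255, 0.24, -0.044, -0.122, 0, 0, 0], [255, 0.29, -0.053, -0.122, 0, 0, 0], [255, 0.313, -0.0576, -0.122, 0, 0, 0], [255, 0.313, -0.0576, -0.122, 0, 0, 0], [255, 0.313, -0.0576, -0.122, 0, 0, 0]]
  ]
}}

```text
clock: 4.4
tcp_pos: [0.5282, 0.0037, 0.1489]
orientation: [0.0, 0.707, 0.707, -0.0]
wrist_force: [-0.9, -0.5, -4.2]
finger_gap: 0.0546
grip_force: 64.7
```

```bash
cat >> h.py <<'E'
def near(fn,xy,r,z0,z1,lbl,sat=None):
    P,ok,rgb=cloud(fn); m=ok&(P[...,2]>z0)&(P[...,2]<z1)&(np.hypot(P[...,0]-xy[0],P[...,1]-xy[1])<r)
    rep(lbl,P[m]); return P[m]
E
python3 -c "
from h import *
goto((.5287,.0035,.057,90))
r,d,c=snap('wrist','w2'); 
near('w2',(.5287,.0035),.07,.15,.2,'ped top')
near('w2',(.5287,.0035),.07,.1,.15,'ped foot')
near('w2',(.5287,.0035),.12,.022,.04,'tt')
"
```

```text
d [-0.0002, 0.0005, 0.0919] [0.0, 0.0, -0.0]
t 4.4 tcp [0.5282 0.0037 0.1489] gap 0.0546 F [-0.9 -0.5 -4.2] grip 64.69255328178406 q [-0.14  0.26 -0.23  1.08 -0.    1.43]
ped top 15589 mec [0.5279 0.0142] R 0.0583 mean [0.5279 0.0098 0.1813] box [0.5279 0.0037] z med 0.1833
ped foot 10665 mec [0.5279 0.0046] R 0.0548 mean [0.5278 0.03   0.1321] box [0.5279 0.0242] z med 0.1315
tt 14014 mec [0.5263 0.0027] R 0.1002 mean [0.5249 0.0517 0.0297] box [0.5264 0.0292] z med 0.0297
```

View pics/w2.png

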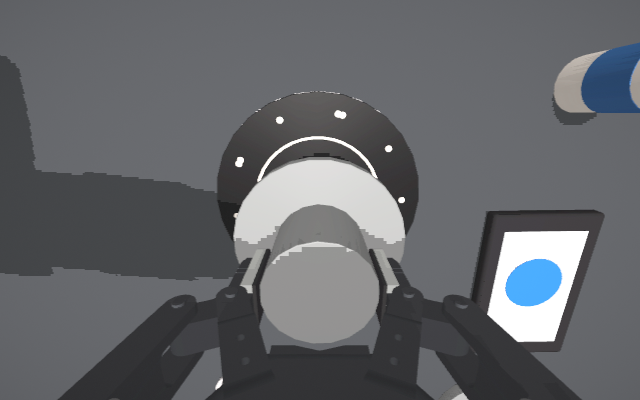

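The wrist view shows the pedestal upright in the fingers, with its foot rim around (320,195), above the disc centred near (318,190). Combining both cameras puts the foot centre about 0.9 mm off the TCP in +y. I'll correct for that and lower it.

Emit:
{"op": "drive_tool", "data": {
  "deltas": [
    [[255, -0.001, 0.0003, 0.04, 0, 0, 0], [255, -0.001, 0.0003, 0.07, 0, 0, 0], [255, -0.001, 0.0003, 0.083, 0, 0, 0], [255, -0.001, 0.0003, 0.087, 0, 0, 0], [255, -0.001, 0.0003, 0.0895, 0, 0, 0], [255, -0.001, 0.0003, 0.09, 0, 0, 0], [255, -0.001, 0.0003, 0.09, 0, 0, 0]]
  ]
}}

```text
clock: 5.32
tcp_pos: [0.5288, 0.0031, 0.0595]
orientation: [0.001, 0.707, 0.707, 0.0]
wrist_force: [0.5, -0.9, -3.6]
finger_gap: 0.0546
grip_force: 64.6
```

Emit:
{"op": "drive_tool", "data": {
  "deltas": [
    [[255, -0.0003, -0.0003, 0.0008, 0, 0, 0], [255, -0.0003, -0.0003, 0.0012, 0, 0, 0], [255, -0.0003, -0.0003, 0.0012, 0, 0, 0]]
  ]
}}

```text
clock: 5.7
tcp_pos: [0.5287, 0.0031, 0.0591]
orientation: [0.001, 0.707, 0.707, 0.001]
wrist_force: [-2.4, 1.3, 5.4]
finger_gap: 0.0545
grip_force: 65.4
```

Contact made. Release and rise.

Emit:
{"op": "drive_tool", "data": {
  "deltas": [
    [[0, 0, 0, 0, 0, 0, 0], [0, 0, 0, 0, 0, 0, 0], [0, 0, 0, 0, 0, 0, 0], [0, 0, 0, 0, 0, 0, 0], [0, 0, 0, -0.03, 0, 0, 0], [0, 0, 0, -0.08, 0, 0, 0], [0, 0, 0, -0.14, 0, 0, 0], [0, 0, 0, -0.18, 0, 0, 0], [0, 0, 0, -0.18, 0, 0, 0], [0, 0, 0, -0.18, 0, 0, 0]]
  ]
}}

```text
clock: 6.95
tcp_pos: [0.5276, 0.0028, 0.2368]
orientation: [-0.0, 0.707, 0.707, -0.0]
wrist_force: [-0.6, -0.3, -0.2]
finger_gap: 0.0856
grip_force: 0.0
```

```bash
python3 -c "
from h import *
goto((.6185,.302,.17,90))
snap('wrist','w3'); snap('side','s3')
for f in ('w3','s3'):
  near(f,(.5287,.0035),.06,.085,.12,'ped top '+f)
  near(f,(.5287,.0035),.07,.034,.055,'ped foot')
  near(f,(.5287,.0035),.12,.022,.034,'tt')
"
```

```text
d [0.2992, 0.0908, 0.0667] [-0.0, -0.0, -0.0]
t 6.95 tcp [0.5276 0.0028 0.2368] gap 0.0856 F [-0.6 -0.3 -0.2] grip 0.0 q [-0.15  0.22 -0.06  1.29 -0.    1.42]
ped top w3 2072 mec [0.5284 0.0031] R 0.028 mean [0.5284 0.0043 0.0935] box [0.5284 0.0034] z med 0.0936
ped foot 3622 mec [0.5285 0.003 ] R 0.0549 mean [0.5284 0.0134 0.0417] box [0.5284 0.0036] z med 0.0416
tt 12495 mec [0.5263 0.0025] R 0.1004 mean [0.5252 0.012  0.0297] box [0.5266 0.0023] z med 0.0297
ped top s3 250 mec [0.5264 0.0027] R 0.029 mean [ 0.5265 -0.0015  0.0921] box [0.527  0.0029] z med 0.0926
ped foot 606 mec [0.5274 0.0027] R 0.0558 mean [ 0.5238 -0.0146  0.0413] box [ 0.5275 -0.0011] z med 0.0407
tt 1765 mec [0.5253 0.0008] R 0.1017 mean [ 0.5184 -0.0218  0.0287] box [0.5251 0.0013] z med 0.0288
```

Measured from the same view, the pedestal sits about 2 mm off the disc centre in +x. I'll regrip and shift it.

Emit:
{"op": "drive_tool", "data": {
  "deltas": [
    [[0, 0.0003, 0.001, 0.06, 0, 0, 0], [0, 0.0003, 0.001, 0.12, 0, 0, 0], [0, 0.0003, 0.001, 0.16, 0, 0, 0], [0, 0.0003, 0.001, 0.177, 0, 0, 0], [0, 0.0003, 0.001, 0.177, 0, 0, 0], [255, 0.0003, 0.001, 0.177, 0, 0, 0], [255, 0.0003, 0.001, 0.177, 0, 0, 0], [255, 0.0003, 0.001, 0.177, 0, 0, 0], [255, 0.0003, 0.001, 0.177, 0, 0, 0], [255, 0.0003, 0.001, 0.172, 0, 0, 0], [255, 0.0003, 0.001, 0.17, 0, 0, 0], [255, 0.0003, 0.001, 0.17, 0, 0, 0]]
  ]
}}

```text
clock: 8.55
tcp_pos: [0.5287, 0.0031, 0.0674]
orientation: [-0.0, 0.707, 0.707, -0.0]
wrist_force: [0.6, -0.4, -4.4]
finger_gap: 0.0547
grip_force: 64.0
```

Emit:
{"op": "drive_tool", "data": {
  "deltas": [
    [[255, -0.0006, -0.002, 0.002, 0, 0, 0], [255, -0.0006, -0.002, 0.004, 0, 0, 0], [255, -0.0006, -0.002, 0.0055, 0, 0, 0], [255, -0.0006, -0.002, 0.0065, 0, 0, 0], [255, -0.0006, -0.002, 0.0075, 0, 0, 0], [255, -0.0006, -0.002, 0.0075, 0, 0, 0]]
  ]
}}

```text
clock: 9.3
tcp_pos: [0.5266, 0.0025, 0.0619]
orientation: [0.0, 0.707, 0.707, -0.0]
wrist_force: [-7.2, 0.7, 12.6]
finger_gap: 0.0541
grip_force: 66.0
```

Contact. Release, rise, check, and compute the move to the plate.

Emit:
{"op": "drive_tool", "data": {
  "deltas": [
    [[0, 0, 0, -0.001, 0, 0, 0], [0, 0, 0, -0.001, 0, 0, 0], [0, 0, 0, -0.001, 0, 0, 0], [0, 0, 0, -0.001, 0, 0, 0], [0, 0, 0, -0.03, 0, 0, 0], [0, 0, 0, -0.08, 0, 0, 0], [0, 0, 0, -0.14, 0, 0, 0], [0, 0, 0, -0.18, 0, 0, 0], [0, 0, 0, -0.18, 0, 0, 0], [0, 0, 0, -0.18, 0, 0, 0]]
  ]
}}

```text
clock: 10.55
tcp_pos: [0.5266, 0.0026, 0.2392]
orientation: [-0.0, 0.707, 0.707, -0.0]
wrist_force: [-0.1, -0.8, 0.2]
finger_gap: 0.0849
grip_force: 0.0
```

```bash
python3 -c "
from h import *
goto((.6185,.302,.17,90))
snap('wrist','w4')
for f in ('w4',):
  near(f,(.5287,.0035),.06,.085,.12,'ped top '+f)
  near(f,(.5287,.0035),.07,.034,.055,'ped foot')
  near(f,(.5287,.0035),.12,.022,.034,'tt')
"
```

```text
d [0.2995, 0.0918, 0.0692] [-0.1, -0.0, -0.0]
t 10.55 tcp [0.5266 0.0026 0.2392] gap 0.0849 F [-0.1 -0.8  0.2] grip 0.0 q [-0.15  0.22 -0.06  1.29 -0.    1.42]
ped top w4 2028 mec [0.5264 0.0026] R 0.028 mean [0.5265 0.0039 0.0935] box [0.5268 0.0026] z med 0.0936
ped foot 3599 mec [0.5264 0.0025] R 0.0551 mean [0.5265 0.0127 0.0417] box [0.5266 0.0025] z med 0.0416
tt 12365 mec [0.5263 0.0023] R 0.1003 mean [0.5263 0.0122 0.0297] box [0.5262 0.0027] z med 0.0297
```

Pedestal is now centred within 0.3 mm, and the wrist camera agrees with the TCP. Next, the plate.

Emit:
{"op": "drive_tool", "data": {
  "deltas": [
    [[0, 0.06, 0.018, 0, 0, 0, 0], [0, 0.12, 0.037, 0.01, 0, 0, 0], [0, 0.18, 0.055, 0.03, 0, 0, 0], [0, 0.24, 0.073, 0.05, 0, 0, 0], [0, 0.285, 0.087, 0.069, 0, 0, 0], [0, 0.2995, 0.0918, 0.069, 0, 0, 0], [0, 0.2995, 0.0918, 0.069, 0, 0, 0], [0, 0.2995, 0.0918, 0.069, 0, 0, 0], [0, 0.2995, 0.0918, 0.069, 0, 0, 0]]
  ]
}}

```text
clock: 11.72
tcp_pos: [0.6192, 0.3004, 0.1721]
orientation: [0.0, 0.708, 0.706, 0.0]
wrist_force: [-0.2, 0.6, -0.0]
finger_gap: 0.0851
grip_force: 0.0
```

```bash
python3 -c "
from h import *
snap('wrist','w5')
near('w5',(.6185,.302),.03,.034,.05,'boss')
p=near('w5',(.6185,.302),.068,.006,.02,'plate'); print(cv2.minAreaRect(p[:,:2].astype(np.float32)))
near('w5',(.453,.289),.045,.028,.045,'ring')
goto((.6185,.302,.014,90))
"
```

```text
boss 894 mec [0.6162 0.3013] R 0.018 mean [0.6164 0.3023 0.0391] box [0.616  0.3014] z med 0.0394
plate 5102 mec [0.6162 0.3013] R 0.0629 mean [0.6165 0.305  0.0097] box [0.6163 0.3013] z med 0.0097
((0.6164582967758179, 0.3010922074317932), (0.09018396586179733, 0.09014180302619934), 64.45242309570312)
ring 1581 mec [0.4508 0.2887] R 0.0333 mean [0.4513 0.2899 0.0344] box [0.451  0.2885] z med 0.0352
d [0.0014, -0.0009, 0.1581] [0.1, -0.0, -0.1]
t 11.775 tcp [0.6192 0.3006 0.1721] gap 0.0857 F [ 0.3 -0.3  0.2] grip 0.0 q [ 0.34  0.56  0.28  1.29 -0.    1.91]
```

View pics/w5.png

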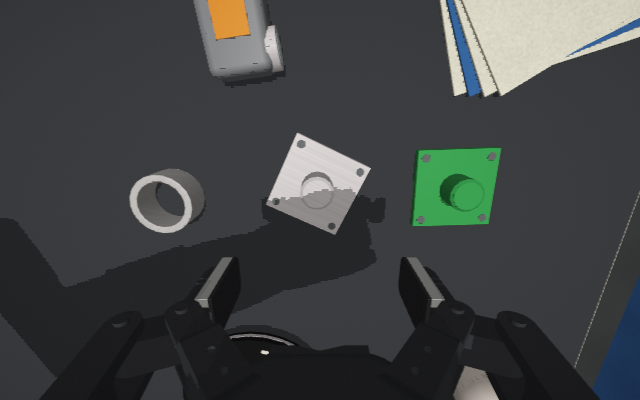

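The white plate is at (318,185) with the boss near (317,190), the ring is at (167,200) and the green look-alike is at right. The wrist camera puts the boss at (0.6163, 0.3013).

Emit:
{"op": "drive_tool", "data": {
  "deltas": [
    [[0, 0.0008, -0.0029, 0.05, 0, 0, 0], [0, 0.0008, -0.0029, 0.1, 0, 0, 0], [0, 0.0008, -0.0029, 0.14, 0, 0, 0], [0, 0.0008, -0.0029, 0.157, 0, 0, 0], [0, 0.0008, -0.0029, 0.157, 0, 0, 0], [255, 0.0008, -0.0029, 0.157, 0, 0, 0], [255, 0.0008, -0.0029, 0.157, 0, 0, 0], [255, 0.0008, -0.0029, 0.157, 0, 0, 0], [255, 0.0008, -0.0029, 0.157, 0, 0, 0], [255, 0.0008, -0.0029, 0.157, 0, 0, 0], [255, 0.0008, -0.0029, 0.157, 0, 0, 0]]
  ]
}}

```text
clock: 13.15
tcp_pos: [0.6169, 0.3032, 0.016]
orientation: [0.001, 0.707, 0.707, 0.001]
wrist_force: [-0.9, -0.5, 5.4]
finger_gap: 0.0342
grip_force: 59.7
```

```bash
python3 -c "
from h import *
goto((.5265,.0025,.2,90))
"
```

```text
d [-0.3006, -0.0899, -0.1845] [0.1, -0.1, -0.0]
t 13.15 tcp [0.6169 0.3032 0.016 ] gap 0.0342 F [-0.9 -0.5  5.4] grip 59.72917378647253 q [0.34 0.65 0.04 0.96 0.   1.91]
```

Emit:
{"op": "drive_tool", "data": {
  "deltas": [
    [[255, 0, 0, -0.02, 0, 0, 0], [255, 0, 0, -0.06, 0, 0, 0], [255, -0.02, -0.006, -0.12, 0, 0, 0], [255, -0.06, -0.018, -0.165, 0, 0, 0], [255, -0.12, -0.036, -0.1845, 0, 0, 0], [255, -0.18, -0.054, -0.1845, 0, 0, 0], [255, -0.24, -0.072, -0.1845, 0, 0, 0], [255, -0.285, -0.085, -0.1845, 0, 0, 0], [255, -0.3, -0.09, -0.1845, 0, 0, 0], [255, -0.3, -0.09, -0.1845, 0, 0, 0], [255, -0.3, -0.09, -0.1845, 0, 0, 0], [255, -0.3, -0.09, -0.1845, 0, 0, 0]]
  ]
}}

```text
clock: 14.65
tcp_pos: [0.5261, 0.004, 0.1984]
orientation: [-0.0, 0.707, 0.708, 0.0]
wrist_force: [-0.1, 0.3, -2.8]
finger_gap: 0.0338
grip_force: 60.6
```

```bash
python3 -c "
from h import *
snap('wrist','w6')
P=near('w6',(.5265,.0025),.075,.175,.205,'plate'); 
p=P[np.abs(P[:,2]-np.median(P[:,2]))<.004]; print(cv2.minAreaRect(p[:,:2].astype(np.float32)),np.median(P[:,2]))
near('w6',(.5265,.0025),.03,.218,.235,'boss')
goto((.5265,.0025,.2,90))
"
```

```text
plate 13066 mec [0.5257 0.0017] R 0.0633 mean [0.5267 0.0179 0.1922] box [0.5258 0.0018] z med 0.1921
((0.525856614112854, 0.001733832061290741), (0.09067773073911667, 0.0900949090719223), 64.51297760009766) 0.19207956348473137
boss 4488 mec [0.5264 0.0094] R 0.0292 mean [0.5261 0.0057 0.2229] box [0.5265 0.0024] z med 0.222
d [-0.0014, 0.0004, -0.0016] [-0.0, -0.0, 0.1]
t 14.7 tcp [0.5261 0.0039 0.1984] gap 0.0338 F [ 0.8 -0.3 -2.6] grip 60.620613070204854 q [-0.15  0.23 -0.15  1.19  0.    1.42]
```

View pics/w6.png

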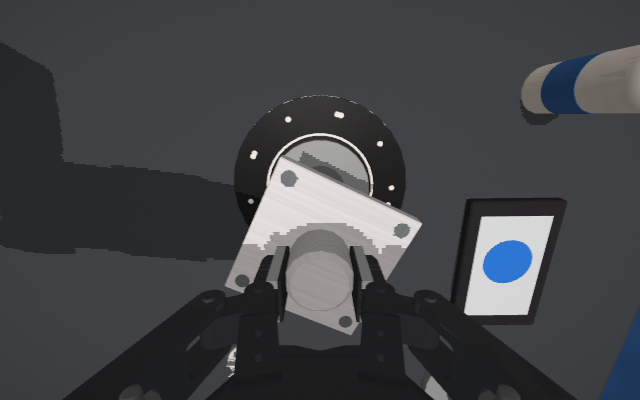

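The plate hangs level in the fingers, boss near (320,280), centre measured at (0.5258, 0.0018). It needs about +0.8 mm in y, +0.6 mm in x, then lowering 88 mm.

Emit:
{"op": "drive_tool", "data": {
  "deltas": [
    [[255, 0.0008, 0.0006, 0.04, 0, 0, 0], [255, 0.0008, 0.0006, 0.07, 0, 0, 0], [255, 0.0008, 0.0006, 0.082, 0, 0, 0], [255, 0.0008, 0.0006, 0.086, 0, 0, 0], [255, 0.0008, 0.0006, 0.088, 0, 0, 0], [255, 0.0008, 0.0006, 0.0885, 0, 0, 0], [255, 0.0008, 0.0006, 0.0885, 0, 0, 0]]
  ]
}}

```text
clock: 15.58
tcp_pos: [0.527, 0.0035, 0.1108]
orientation: [0.001, 0.707, 0.707, 0.0]
wrist_force: [0.0, 0.3, -3.3]
finger_gap: 0.034
grip_force: 60.5
```

Emit:
{"op": "drive_tool", "data": {
  "deltas": [
    [[255, 0.001, -0.0003, 0.0, 0, 0, 0], [255, 0.001, -0.0003, 0.0006, 0, 0, 0], [255, 0.001, -0.0003, 0.0012, 0, 0, 0], [255, 0.001, -0.0003, 0.0012, 0, 0, 0]]
  ]
}}

```text
clock: 16.08
tcp_pos: [0.5263, 0.0046, 0.11]
orientation: [0.0, 0.707, 0.707, 0.0]
wrist_force: [-2.9, 0.8, 6.0]
finger_gap: 0.034
grip_force: 61.5
```

Emit:
{"op": "drive_tool", "data": {
  "deltas": [
    [[0, 0, 0, 0, 0, 0, 0], [0, 0, 0, 0, 0, 0, 0], [0, 0, 0, 0, 0, 0, 0], [0, 0, 0, 0, 0, 0, 0], [0, 0, 0, -0.03, 0, 0, 0], [0, 0, 0, -0.08, 0, 0, 0], [0, 0, 0, -0.14, 0, 0, 0], [0, 0, 0, -0.15, 0, 0, 0], [0, 0, 0, -0.15, 0, 0, 0], [0, 0, 0, -0.15, 0, 0, 0]]
  ]
}}

```text
clock: 17.32
tcp_pos: [0.5253, 0.0047, 0.257]
orientation: [-0.001, 0.707, 0.707, -0.001]
wrist_force: [-0.7, -0.0, -0.2]
finger_gap: 0.0855
grip_force: 0.0
```

```bash
python3 -c "
from h import *
snap('wrist','w7')
p=near('w7',(.5265,.0025),.07,.1,.109,'plate');print(cv2.minAreaRect(p[:,:2].astype(np.float32)))
near('w7',(.5265,.0025),.03,.128,.14,'boss')
near('w7',(.5265,.0025),.07,.034,.055,'ped foot')
near('w7',(.5265,.0025),.12,.022,.034,'tt')
goto((.451,.2887,.17,90))
"
```

```text
plate 5294 mec [0.5264 0.0031] R 0.0627 mean [0.5263 0.0065 0.1036] box [0.5262 0.0031] z med 0.1036
((0.5262860059738159, 0.002570129930973053), (0.09016841650009155, 0.0899835005402565), 64.45995330810547)
boss 930 mec [0.5261 0.0026] R 0.0179 mean [0.5261 0.0038 0.1331] box [0.5262 0.0028] z med 0.1334
ped foot 665 mec [0.5246 0.0104] R 0.0543 mean [0.5288 0.0394 0.0415] box [0.5246 0.0275] z med 0.0416
tt 9462 mec [0.5263 0.0025] R 0.1003 mean [0.526  0.0224 0.0297] box [0.5265 0.0022] z med 0.0297
d [0.2839, -0.074, 0.0873] [-0.2, -0.0, -0.0]
t 17.375 tcp [0.5252 0.0047 0.2569] gap 0.0853 F [ 0.6 -0.2  0.7] grip 0.0 q [-0.14  0.21 -0.02  1.34 -0.    1.43]
```

Plate centred and flat. On to the ring.

Emit:
{"op": "drive_tool", "data": {
  "deltas": [
    [[0, 0.06, -0.015, 0, 0, 0, 0], [0, 0.12, -0.031, 0.02, 0, 0, 0], [0, 0.18, -0.047, 0.04, 0, 0, 0], [0, 0.24, -0.063, 0.07, 0, 0, 0], [0, 0.275, -0.072, 0.087, 0, 0, 0], [0, 0.284, -0.074, 0.087, 0, 0, 0], [0, 0.284, -0.074, 0.087, 0, 0, 0], [0, 0.284, -0.074, 0.087, 0, 0, 0], [0, 0.284, -0.074, 0.087, 0, 0, 0]]
  ]
}}

```text
clock: 18.5
tcp_pos: [0.4531, 0.2876, 0.1724]
orientation: [0.0, 0.708, 0.706, 0.0]
wrist_force: [0.7, 0.0, 0.3]
finger_gap: 0.0853
grip_force: 0.0
```

```bash
python3 -c "
from h import *
snap('wrist','w8')
near('w8',(.451,.2887),.045,.028,.045,'ring')
goto((.451,.2887,.010,90))
"
```

```text
ring 1367 mec [0.4503 0.2887] R 0.033 mean [0.4502 0.2895 0.035 ] box [0.4498 0.2885] z med 0.0353
d [0.001, -0.0022, 0.1624] [0.1, -0.0, -0.1]
t 18.55 tcp [0.4531 0.2877 0.1724] gap 0.0851 F [ 0.3 -0.5 -0.6] grip 0.0 q [ 0.42  0.26 -0.17  1.14 -0.    1.99]
```

```bash
python3 -c "
from h import *
for f,z,x0 in (('w8',.1724,.4531),('w6',.1984,.5261),('w2',.1489,.5282)):
  P,ok,_=cloud(f); v,u=np.mgrid[:400,:640]
  m=ok&(v>235)&(v<310)&(u>190)&(u<300)&(np.linalg.norm(P-[x0,P[...,1].mean(),0],axis=-1)<9)
  d=np.load(f'pics/{f}.npz')['d']; m&=d<.26
  if f=='w6': m&=(u>262)&(u<290)
  Q=P[m]; Q=Q[Q[:,2]<z+.06]; print(f,len(Q),'tip z-tcp pct',np.round(np.percentile(Q[:,2]-z,[0,2,10,30,50]),4))
"
```

```text
w8 2033 tip z-tcp pct [0.0124 0.0154 0.0202 0.028  0.035 ]
w6 1986 tip z-tcp pct [-0.0079 -0.007  -0.0063  0.0123  0.0238]
w2 5435 tip z-tcp pct [-0.0191 -0.018  -0.017   0.0303  0.0344]
```

Open fingertips sit about 13 mm behind the TCP, so for the 66 mm ring I'll lower the TCP to about 3 mm.

Emit:
{"op": "drive_tool", "data": {
  "deltas": [
    [[0, 0.001, -0.0028, 0.05, 0, 0, 0], [0, 0.001, -0.0028, 0.1, 0, 0, 0], [0, 0.001, -0.0028, 0.145, 0, 0, 0], [0, 0.001, -0.0028, 0.163, 0, 0, 0], [0, 0.001, -0.0028, 0.169, 0, 0, 0], [0, 0.001, -0.0028, 0.169, 0, 0, 0], [255, 0.001, -0.0028, 0.169, 0, 0, 0], [255, 0.001, -0.0028, 0.169, 0, 0, 0], [255, 0.001, -0.0028, 0.169, 0, 0, 0], [255, 0.001, -0.0028, 0.169, 0, 0, 0], [255, 0.001, -0.0028, 0.169, 0, 0, 0]]
  ]
}}

```text
clock: 19.92
tcp_pos: [0.4508, 0.29, 0.0048]
orientation: [0.001, 0.707, 0.707, 0.001]
wrist_force: [-0.5, -1.2, 6.0]
finger_gap: 0.0643
grip_force: 66.1
```

```bash
python3 -c "
from h import *
goto((.5265,.0025,.21,90))
"
```

```text
d [-0.2873, 0.0765, -0.2052] [0.2, -0.0, -0.0]
t 19.925 tcp [0.4508 0.29   0.0048] gap 0.0643 F [-0.5 -1.2  6. ] grip 66.06817312538624 q [ 0.42  0.42 -0.41  0.75 -0.    1.99]
```

Emit:
{"op": "drive_tool", "data": {
  "deltas": [
    [[255, 0, 0, -0.02, 0, 0, 0], [255, 0, 0, -0.06, 0, 0, 0], [255, -0.02, 0.005, -0.12, 0, 0, 0], [255, -0.06, 0.016, -0.175, 0, 0, 0], [255, -0.12, 0.032, -0.205, 0, 0, 0], [255, -0.18, 0.048, -0.205, 0, 0, 0], [255, -0.24, 0.064, -0.205, 0, 0, 0], [255, -0.275, 0.073, -0.205, 0, 0, 0], [255, -0.288, 0.0765, -0.205, 0, 0, 0], [255, -0.288, 0.0765, -0.205, 0, 0, 0], [255, -0.288, 0.0765, -0.205, 0, 0, 0], [255, -0.288, 0.0765, -0.205, 0, 0, 0]]
  ]
}}

```text
clock: 21.42
tcp_pos: [0.5255, 0.003, 0.2079]
orientation: [-0.0, 0.706, 0.708, -0.0]
wrist_force: [0.4, 0.4, -4.2]
finger_gap: 0.0644
grip_force: 68.2
```

```bash
python3 -c "
from h import *
snap('wrist','w9')
P,ok,_=cloud('w9')
for a in np.arange(.2,.26,.004): 
  m=ok&(abs(P[...,2]-a)<.002)&(np.hypot(P[...,0]-.5265,P[...,1]-.0025)<.04); print(round(a,3),m.sum(),end=' ')
print()
goto((.5265,.0025,.2,90))
"
```

```text
0.2 0 0.204 274 0.208 606 0.212 655 0.216 710 0.22 867 0.224 955 0.228 1002 0.232 1127 0.236 2220 0.24 4511 0.244 347 0.248 364 0.252 514 0.256 114 
d [-0.0004, 0.001, 0.0079] [-0.0, -0.0, 0.1]
t 21.475 tcp [0.5255 0.0029 0.2079] gap 0.0644 F [ 0.   0.4 -3.8] grip 68.240803219378 q [-0.15  0.23 -0.13  1.22  0.    1.42]
```

View pics/w9.png

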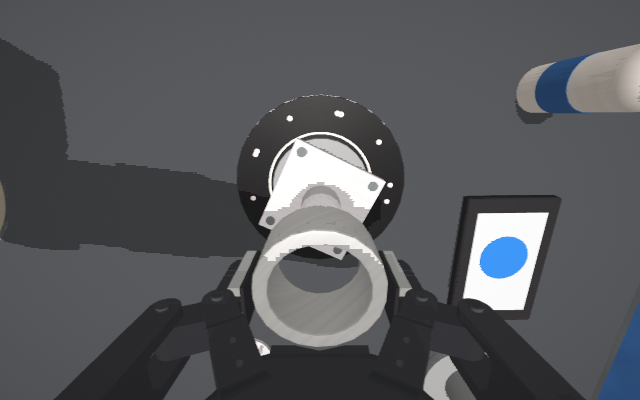

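The ring is held level with its bore around (320,285), above the plate's boss at (322,195). I'll fit its top annulus.

```bash
python3 -c "
from h import *
P,ok,_=cloud('w9'); v,u=np.mgrid[:400,:640]
m=ok&(np.hypot(u-320,v-287)<67)&(P[...,2]>.237)&(P[...,2]<.243); Q=P[m]; rep('ring',Q)
# bore / outer circle: LSQ on points by bin
c=np.array(cv2.minEnclosingCircle(Q[:,:2].astype(np.float32))[0])
r=np.hypot(*(Q[:,:2]-c).T); print(np.percentile(r,[1,50,99]), 'tilt', np.round(np.linalg.lstsq(np.c_[Q[:,:2]-c,np.ones(len(Q))],Q[:,2],rcond=None)[0],4))
"
```

```text
ring 5278 mec [0.5251 0.0014] R 0.0334 mean [0.5253 0.0045 0.2385] box [0.5255 0.0013] z med 0.2385
[0.02468382 0.02877745 0.03271951] tilt [-0.0024  0.0011  0.2385]
```

Emit:
{"op": "drive_tool", "data": {
  "deltas": [
    [[255, 0.0013, 0.001, 0.02, 0, 0, 0], [255, 0.0013, 0.001, 0.04, 0, 0, 0], [255, 0.0013, 0.001, 0.055, 0, 0, 0], [255, 0.0013, 0.001, 0.07, 0, 0, 0], [255, 0.0013, 0.001, 0.085, 0, 0, 0], [255, 0.0013, 0.001, 0.094, 0, 0, 0], [255, 0.0013, 0.001, 0.096, 0, 0, 0], [255, 0.0013, 0.001, 0.096, 0, 0, 0]]
  ]
}}

```text
clock: 22.48
tcp_pos: [0.5271, 0.0028, 0.1121]
orientation: [0.0, 0.707, 0.707, 0.0]
wrist_force: [0.1, 0.2, -3.8]
finger_gap: 0.0641
grip_force: 68.3
```

Emit:
{"op": "drive_tool", "data": {
  "deltas": [
    [[255, 0.0015, -0.0006, 0.0, 0, 0, 0], [255, 0.0015, -0.0006, 0.0015, 0, 0, 0], [255, 0.0015, -0.0006, 0.0025, 0, 0, 0], [255, 0.0015, -0.0006, 0.0032, 0, 0, 0], [255, 0.0015, -0.0006, 0.0032, 0, 0, 0]]
  ]
}}

```text
clock: 23.1
tcp_pos: [0.5263, 0.0044, 0.1089]
orientation: [0.0, 0.707, 0.707, 0.0]
wrist_force: [-0.8, -0.0, -2.3]
finger_gap: 0.0636
grip_force: 68.4
```

Emit:
{"op": "drive_tool", "data": {
  "deltas": [
    [[255, 0, 0, 0.0007, 0, 0, 0], [255, 0, 0, 0.0007, 0, 0, 0]]
  ]
}}

```text
clock: 23.35
tcp_pos: [0.5263, 0.0044, 0.1088]
orientation: [0.0, 0.707, 0.707, 0.0]
wrist_force: [-4.4, 0.4, 6.5]
finger_gap: 0.064
grip_force: 69.2
```

Emit:
{"op": "drive_tool", "data": {
  "deltas": [
    [[0, 0, 0, 0, 0, 0, 0], [0, 0, 0, 0, 0, 0, 0], [0, 0, 0, 0, 0, 0, 0], [0, 0, 0, 0, 0, 0, 0], [0, 0, 0, -0.03, 0, 0, 0], [0, 0, 0, -0.08, 0, 0, 0], [0, 0, 0, -0.14, 0, 0, 0], [0, 0, 0, -0.17, 0, 0, 0], [0, 0, 0, -0.17, 0, 0, 0], [0, 0, 0, -0.17, 0, 0, 0]]
  ]
}}

```text
clock: 24.6
tcp_pos: [0.5259, 0.0044, 0.2769]
orientation: [-0.0, 0.707, 0.707, -0.0]
wrist_force: [0.1, 0.3, -0.9]
finger_gap: 0.0857
grip_force: 0.0
```

```bash
python3 -c "
from h import *
snap('wrist','w10')
near('w10',(.5262,.0027),.05,.137,.146,'ring top')
near('w10',(.5262,.0027),.022,.128,.136,'boss')
p=near('w10',(.5262,.0027),.07,.1,.109,'plate');print(cv2.minAreaRect(p[:,:2].astype(np.float32)))
goto((.417,-.286,.19,90))
"
```

```text
ring top 1246 mec [0.526  0.0028] R 0.0331 mean [0.5261 0.0045 0.1394] box [0.5256 0.0029] z med 0.1394
boss 826 mec [0.5261 0.0024] R 0.0181 mean [0.5262 0.0037 0.1331] box [0.5261 0.0025] z med 0.1334
plate 2877 mec [0.5264 0.0029] R 0.0625 mean [0.5263 0.014  0.1037] box [0.5263 0.0027] z med 0.1036
((0.5263351798057556, 0.002429366111755371), (0.09023977816104889, 0.09037031978368759), 64.5113525390625)
d [-0.2906, -0.1082, 0.0866] [-0.1, -0.0, -0.0]
t 24.65 tcp [0.5256 0.0045 0.2764] gap 0.0853 F [ 0.2 -1.  -0.5] grip 0.0 q [-0.14  0.21  0.02  1.38 -0.    1.43]
```

View pics/w10.png

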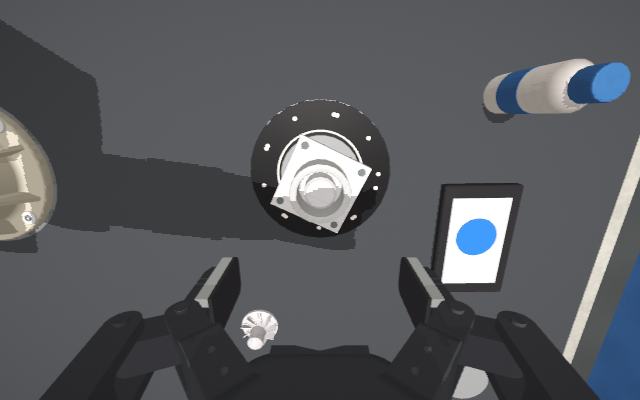

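The ring sits flat and concentric round the boss at (320,190). Next, the impeller.

Emit:
{"op": "drive_tool", "data": {
  "deltas": [
    [[0, -0.06, -0.022, 0, 0, 0, 0], [0, -0.12, -0.044, 0.02, 0, 0, 0], [0, -0.18, -0.067, 0.04, 0, 0, 0], [0, -0.24, -0.089, 0.07, 0, 0, 0], [0, -0.28, -0.104, 0.087, 0, 0, 0], [0, -0.291, -0.108, 0.087, 0, 0, 0], [0, -0.291, -0.108, 0.087, 0, 0, 0], [0, -0.291, -0.108, 0.087, 0, 0, 0], [0, -0.291, -0.108, 0.087, 0, 0, 0]]
  ]
}}

```text
clock: 25.78
tcp_pos: [0.419, -0.2854, 0.1916]
orientation: [0.0, 0.706, 0.708, 0.0]
wrist_force: [-0.0, -0.2, -0.3]
finger_gap: 0.0854
grip_force: 0.0
```

```bash
python3 -c "
from h import *
snap('wrist','w11')
near('w11',(.416,-.286),.03,.035,.048,'nose')
near('w11',(.416,-.286),.03,.046,.056,'nose tip')
near('w11',(.416,-.286),.045,.002,.03,'back')
goto((.416,-.286,.024,90))
"
```

```text
nose 185 mec [ 0.4154 -0.2874] R 0.0132 mean [ 0.4152 -0.2834  0.045 ] box [ 0.4151 -0.2874] z med 0.0463
nose tip 393 mec [ 0.4153 -0.2875] R 0.0129 mean [ 0.4151 -0.2867  0.0492] box [ 0.4151 -0.2876] z med 0.0493
back 1728 mec [ 0.4119 -0.2826] R 0.0389 mean [ 0.4152 -0.2827  0.0104] box [ 0.4152 -0.2833] z med 0.0081
d [-0.0004, -0.0031, 0.1676] [0.0, 0.0, 0.1]
t 25.825 tcp [ 0.419  -0.2855  0.1916] gap 0.0852 F [-0.2  0.8 -0.3] grip 0.0 q [-0.76  0.2  -0.21  1.17  0.    0.81]
```

Emit:
{"op": "drive_tool", "data": {
  "deltas": [
    [[0, -0.0019, -0.0036, 0.05, 0, 0, 0], [0, -0.0019, -0.0036, 0.1, 0, 0, 0], [0, -0.0019, -0.0036, 0.14, 0, 0, 0], [0, -0.0019, -0.0036, 0.16, 0, 0, 0], [0, -0.0019, -0.0036, 0.1665, 0, 0, 0], [0, -0.0019, -0.0036, 0.1665, 0, 0, 0]]
  ],
  "newtons": 45
}}

```text
clock: 26.58
tcp_pos: [0.4151, -0.2883, 0.0249]
orientation: [0.0, 0.707, 0.707, -0.0]
wrist_force: [0.6, -0.1, -0.2]
finger_gap: 0.0855
grip_force: 0.0
```

Emit:
{"op": "drive_tool", "data": {
  "deltas": [
    [[255, 0.0009, 0.0002, 0, 0, 0, 0], [255, 0.0009, 0.0002, 0, 0, 0, 0], [255, 0.0009, 0.0002, 0, 0, 0, 0], [255, 0.0009, 0.0002, 0, 0, 0, 0], [255, 0.0009, 0.0002, 0, 0, 0, 0], [255, 0.0009, 0.0002, 0, 0, 0, 0], [255, 0.0009, 0.0002, 0, 0, 0, 0]]
  ]
}}

```text
clock: 27.45
tcp_pos: [0.4151, -0.2879, 0.0252]
orientation: [0.001, 0.707, 0.707, 0.0]
wrist_force: [-0.9, 1.5, 6.4]
finger_gap: 0.0243
grip_force: 44.2
```

```bash
python3 -c "
from h import *
goto((.5262,.0027,.23,90))
"
```

```text
d [0.2904, 0.1112, -0.2049] [0.1, 0.0, -0.0]
t 27.45 tcp [ 0.4151 -0.2879  0.0252] gap 0.0243 F [-0.9  1.5  6.4] grip 44.194687656126916 q [-0.77  0.34 -0.46  0.77  0.    0.81]
```

Emit:
{"op": "drive_tool", "data": {
  "deltas": [
    [[255, 0, 0, -0.02, 0, 0, 0], [255, 0, 0, -0.06, 0, 0, 0], [255, 0.02, 0.008, -0.12, 0, 0, 0], [255, 0.06, 0.023, -0.175, 0, 0, 0], [255, 0.12, 0.046, -0.205, 0, 0, 0], [255, 0.18, 0.069, -0.205, 0, 0, 0], [255, 0.235, 0.09, -0.205, 0, 0, 0], [255, 0.275, 0.105, -0.205, 0, 0, 0], [255, 0.2904, 0.111, -0.205, 0, 0, 0], [255, 0.2904, 0.111, -0.205, 0, 0, 0], [255, 0.2904, 0.111, -0.205, 0, 0, 0], [255, 0.2904, 0.111, -0.205, 0, 0, 0]]
  ]
}}

```text
clock: 28.95
tcp_pos: [0.5255, 0.0015, 0.2294]
orientation: [-0.0, 0.708, 0.706, -0.0]
wrist_force: [-0.2, -1.0, -2.3]
finger_gap: 0.0246
grip_force: 44.8
```

```bash
python3 -c "
from h import *
snap('wrist','w12')
goto((.5262,.0027,.2,90))
P,ok,_=cloud('w12'); print({a:np.round(P[a[1],a[0]],4).tolist() for a in ((320,240),(320,260),(320,280),(320,300))})
near('w12',(.5262,.0027),.045,.205,.214,'back lip')
"
```

```text
d [0.0012, 0.0006, 0.0295] [-0.0, 0.0, -0.1]
t 29.0 tcp [0.5256 0.0016 0.2295] gap 0.0244 F [-0.4 -0.2 -1.3] grip 44.80343446601182 q [-0.15  0.22 -0.09  1.27 -0.    1.42]
{(320, 240): [0.5255, 0.0143, 0.2323], (320, 260): [0.5255, 0.0122, 0.2507], (320, 280): [0.5255, 0.0036, 0.255], (320, 300): [0.5258, -0.202, -0.0004]}
back lip 2558 mec [0.5253 0.0018] R 0.033 mean [0.522  0.019  0.2105] box [0.5253 0.0129] z med 0.2104
```

View pics/w12.png

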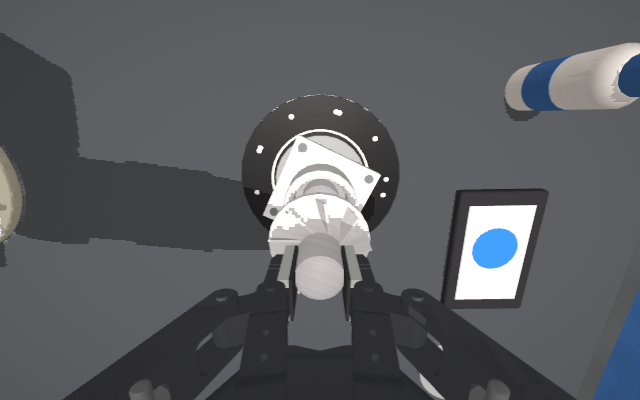

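The impeller hangs nose up, nose at (320,270) and back rim near (320,235), above the ring at (320,185). Its measured centre is (0.5253, 0.0018), and the ring's is (0.526, 0.0028).

Emit:
{"op": "drive_tool", "data": {
  "deltas": [
    [[255, 0.001, 0.0007, 0.02, 0, 0, 0], [255, 0.001, 0.0007, 0.04, 0, 0, 0], [255, 0.001, 0.0007, 0.055, 0, 0, 0], [255, 0.001, 0.0007, 0.06, 0, 0, 0], [255, 0.001, 0.0007, 0.062, 0, 0, 0], [255, 0.001, 0.0007, 0.062, 0, 0, 0]]
  ]
}}

```text
clock: 29.75
tcp_pos: [0.5269, 0.0037, 0.168]
orientation: [0.0, 0.707, 0.707, 0.0]
wrist_force: [1.3, 1.0, -2.6]
finger_gap: 0.0242
grip_force: 44.8
```

Emit:
{"op": "drive_tool", "data": {
  "deltas": [
    [[255, -0.0011, -0.0006, 0, 0, 0, 0], [255, -0.0011, -0.0006, 0.0012, 0, 0, 0], [255, -0.0011, -0.0006, 0.0022, 0, 0, 0], [255, -0.0011, -0.0006, 0.003, 0, 0, 0], [255, -0.0011, -0.0006, 0.003, 0, 0, 0]]
  ]
}}

```text
clock: 30.38
tcp_pos: [0.5261, 0.0027, 0.1652]
orientation: [0.0, 0.707, 0.707, 0.0]
wrist_force: [-2.6, -0.8, 4.5]
finger_gap: 0.0244
grip_force: 45.4
```

Contact at the expected height; release, rise, and check.

Emit:
{"op": "drive_tool", "data": {
  "deltas": [
    [[0, 0, 0, 0, 0, 0, 0], [0, 0, 0, 0, 0, 0, 0], [0, 0, 0, 0, 0, 0, 0], [0, 0, 0, 0, 0, 0, 0], [0, 0, 0, -0.02, 0, 0, 0], [0, 0, 0, -0.06, 0, 0, 0], [0, 0, 0, -0.11, 0, 0, 0], [0, 0, 0, -0.14, 0, 0, 0], [0, 0, 0, -0.14, 0, 0, 0], [0, 0, 0, -0.14, 0, 0, 0]]
  ]
}}

```text
clock: 31.62
tcp_pos: [0.5257, 0.0027, 0.3036]
orientation: [-0.0, 0.707, 0.707, -0.0]
wrist_force: [0.8, -1.0, -0.7]
finger_gap: 0.0854
grip_force: 0.0
```

```bash
python3 -c "
from h import *
goto()
snap('wrist','w13'); r,_,_=snap('side','s13')
near('w13',(.5262,.0027),.03,.183,.2,'nose tip')
near('w13',(.5262,.0027),.034,.14,.147,'imp back')
p=near('w13',(.5262,.0027),.07,.1,.109,'plate');print(cv2.minAreaRect(p[:,:2].astype(np.float32)))
a=cv2.imread('pics/w13.png')[90:290,200:440]; b=cv2.imread('pics/s13.png')[100:300,200:400]
cv2.imwrite('pics/f.png',np.hstack([cv2.resize(a,(432,360)),cv2.resize(b,(360,360))]))
"
```

```text
t 31.625 tcp [0.5257 0.0027 0.3036] gap 0.0854 F [ 0.8 -1.  -0.7] grip 0.0 q [-0.15  0.21  0.08  1.45 -0.    1.42]
nose tip 533 mec [0.5256 0.003 ] R 0.0133 mean [0.5258 0.0042 0.1887] box [0.5259 0.0032] z med 0.1891
imp back 776 mec [0.5256 0.0028] R 0.0332 mean [0.5232 0.0085 0.1454] box [0.5259 0.0029] z med 0.1456
plate 2143 mec [0.5264 0.0028] R 0.0631 mean [0.5262 0.0167 0.1037] box [0.5263 0.0028] z med 0.1037
((0.5263593196868896, 0.0025748908519744873), (0.09011907875537872, 0.09022291004657745), 64.44773864746094)
```

View pics/f.png

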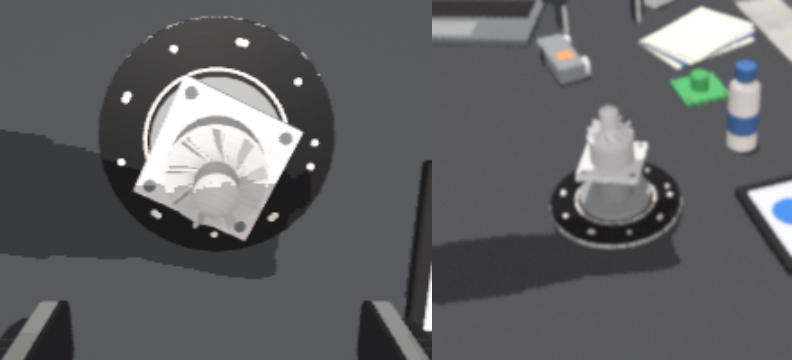

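The stack stands upright and concentric, impeller nose at (217,185) in the left crop and the complete tower at (608,170) in the right one. The gripper is clear and the bystanders are where they were.

```bash
python3 -c "
from workcell import hand_in; print(hand_in())"
```

```text
the job is handed in; nothing more can be done
None
```

The stack of pedestal, plate, ring and impeller stands in the middle of the turntable, each piece measured within about 1 mm of centre, and the job was handed in at about 32 s with the gripper clear.

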